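# Find the full tin by feel and slide it onto the glue-up

## Task

A freshly glued tile is setting under the dark steel plate let into the plywood board and needs a weight on it. Of the three identical closed tins on the board one is full and heavy and two are nearly empty: find the heavy one by nudging the tins, and slide it along the board until it stands in the middle of the plate, then let go of it. Do not lift or tip any tin, leave the two light ones within about 5 cm of where they stood, and do not disturb the jar, the bowl and the spatula.

Things in the scene. Friction and masses are not known exactly. Their poses are not given: they have to be found in the camera images.
- tin_a: closed square tin, blue with a bright aluminium lid, 90 x 90 mm and 55 mm high; origin at the centre of its underside, z up, x and y along its sides. The three tins look exactly alike; one (a different one each time) holds a loose steel disc and weighs about 0.8 to 1 kg in all, the other two hold next to nothing and weigh about 0.15 to 0.22 kg. Friction on the wood is ordinary: sliding the heavy one slowly takes some 4 to 7 N, a light one under 2 N
- tin_b: closed square tin, blue with a bright aluminium lid, 90 x 90 mm and 55 mm high; origin at the centre of its underside, z up, x and y along its sides. The three tins look exactly alike; one (a different one each time) holds a loose steel disc and weighs about 0.8 to 1 kg in all, the other two hold next to nothing and weigh about 0.15 to 0.22 kg. Friction on the wood is ordinary: sliding the heavy one slowly takes some 4 to 7 N, a light one under 2 N
- tin_c: closed square tin, blue with a bright aluminium lid, 90 x 90 mm and 55 mm high; origin at the centre of its underside, z up, x and y along its sides. The three tins look exactly alike; one (a different one each time) holds a loose steel disc and weighs about 0.8 to 1 kg in all, the other two hold next to nothing and weigh about 0.15 to 0.22 kg. Friction on the wood is ordinary: sliding the heavy one slowly takes some 4 to 7 N, a light one under 2 N
- board: fixed plywood board on the bench, 272 mm along its x (from -142 to +130) and 470 mm along its y (-235 to +235), top 30 mm above the bench; origin on its underside, y along its length. The tins start in a row along y, some 150 mm apart, on the half away from the robot (about x = +65 mm). The middle of the near long side has a notch that is filled by the plate; the wood on both sides of the plate is free. Board and plate do not move
- plate: fixed dark steel pressing plate, 140 x 140 mm, in the board's notch with its top flush with the board's top (30 mm above the bench) and gaps of about 2 mm around it, so a tin slides across smoothly; origin at the plate's centre at bench height, 70 mm from the board's origin towards the robot, axes along the board's
- jar: closed glass jar with a yellow cap, 64 mm across, 95 mm high, on the bench to the left of the board, not to be disturbed; origin at the centre of its underside
- bowl: terracotta bowl, 110 mm across the rim, 50 mm high, on the bench to the right of the board, not to be disturbed; origin at the centre of its underside
- spatula: spatula 200 mm long lying crosswise on the bench just beyond the board's far side, not to be disturbed; origin at its middle on its underside
Mind the look-alikes: they are no part of the job. Leave any green or turquoise look-alike of the tin_a alone. Leave any green look-alike of the tin_b alone.

How it is judged:
By the outcome, as a careful person would: the job done as asked, in the order asked, and still so for the second after the job is handed in, with the robot touching nothing.
It also fails if it takes over 58 s, if anything falls off the work surface, if the arm or the gripper's body presses on something with over 40 N, if the wrist force passes 120 N, or if a joint passes its speed limit or range.

## Robot

A 6-joint arm with a two-finger parallel gripper is mounted at the origin on the work surface. World frame = base frame: x ahead of the robot, y to its left, z up, the work surface at z = 0. Lengths are in m, angles in rad, forces in N, time in s.
With the tool pointing down it reaches from about 0.3 to 0.825 m from the base axis. Payload 5.4 kg.
Tool frame: the origin (TCP) lies where the fingers leave the gripper's body, on its centre line; the fingertips stand 88 mm ahead of it and the grasp point (between the pads) lies 69 mm ahead of it; z points along the fingers, y is the line along which they close (so a half turn about z gives the same grasp; the last joint's range is limited). The gripper opens to 92 mm and grips with 3 to 60 N. Pads are 20 mm wide; open, the fingers measure 128 mm over their backs; the gripper's body (75 mm by 189 mm) begins 69 mm behind the grasp point.
Start: joints at [-1.319, 0.158, 1.597, -0, 1.386, -0.21], TCP at [0.256, -0.515, 0.303] pointing down, gripper open.
Joint ranges: [-2.91, 2.91], [-0.94, 2.29], [0.18, 2.7], [-1.29, 4.43], [0.17, 2.64], [-3, 3]. Speed limits (rad/s): [2.57, 2.57, 3.14, 3.14, 3.14, 3.14].

## Interface

Orientations are given as a 3x3 rotation matrix whose columns are the frame's x, y, z axes.
In Python, from plant import * gives the robot as it stands. The module is installed in compiled form; this text tells all that it offers.
- The arm moves only by the tool arm_command, never from a script. Its argument "motion" is a list of rows, each an object with "offset": the shift along the world's x, y, z in cm, a list of three; "twist": the turn about the world's z in degrees; "grip": the finger opening in cm, from 0 to 9.19. In form: [{"offset": [tx, ty, tz], "twist": twist, "grip": grip}, ...]. A call has 1 to 5 rows; each row is the pose to reach, as a shift and turn from the pose commanded when the call began; what a row does not reach only later rows make up. A row lasts 1/8 s, in which the tool goes at most 62.5 mm and 10.7 degrees, less where a joint would pass 70% of its speed; a pose out of reach is approached as far as the arm can. A call with a gripper value outside its range is refused whole. The fingers move at their own pace and stop on an object; "newtons" is the grip in N (left out, the last holds). Time passes only in rows, so rows that repeat a pose let the fingers close. It gives the time, the measured TCP pose, the force, the opening and the grip force at its end, in the units of the state.
- get_obs(): the state, without advancing time (a new reading comes with each control period).
- snapshot(name): name is "side" or "top"; returns a dict with "pixels" (384x512x3 uint8, red, green, blue), "z_map" (384x512 float32, m along the optical axis (not along the pixel's ray), 0 where there is no reading), "fx", "fy", "cx", "cy" (pixels), "world_from_camera" (4x4, takes a point from camera to world coordinates). Camera axes: x right, y down, z forward; pixel columns grow to the right and rows downward; lengths in m; the calibration is good to about 2 mm. A picture is of the moment at which its call begins.
- sign_off(): hands the job in; it is judged then, once.
The state is a dict: "time_s": time; "qpos": joint angles; "joint_velocities": joint speeds; "joint_efforts": joint torques, N m; "ee_pos": TCP position; "eef_rot": TCP orientation; "contact_force": force on the tool from outside, world axes, zero at the start; "ft_torque": the same for the moment, N m; "gripper_width": finger opening in m; "grip_force": force on a finger pad.
Only numpy, scipy, OpenCV 4.12 (cv2) and the standard library are available. Lean on these libraries where they do the work, as an engineer would, in place of code of your own. Each camera call takes 0.05 s, during which the arm holds its last target. There are 200 camera calls.

## Working session

There is one attempt and no reset: what is moved stays moved. The work goes in short steps, Python scripts to look and compute and a tool call to move; the robot and the scene stay as the last step left them, time stands still between calls to the robot, and variables do not carry over. Pictures are saved under pics/ and viewed, at most 10 in all, crops included, and the job is handed in when it is done.

Besides the shell and the picture viewer there is one more tool, called after ">>>" as name(argument=value, ...), one argument or row to a line, values as JSON. arm_command: Moves the arm, as the interface text tells. Its arguments: {"type":"object","properties":{"motion":{"type":"array","items":{"type":"object","properties":{"offset":{"type":"array","items":{"type":"number"}},"twist":{"type":"number"},"grip":{"type":"number"}}}},"newtons":{"type":"number"}},"required":["motion"]}

```bash
mkdir -p pics; cat > h.py <<'E'
from plant import *
import numpy as np, cv2
def snap(n,f=None):
    s=snapshot(n)
    if f: cv2.imwrite('pics/'+f,s['pixels'][:,:,::-1])
    return s
def pts(s):
    z=s['z_map'];v,u=np.mgrid[:z.shape[0],:z.shape[1]]
    p=np.stack([(u-s['cx'])/s['fx']*z,(v-s['cy'])/s['fy']*z,z],-1)
    T=np.array(s['world_from_camera']);return p@T[:3,:3].T+T[:3,3]
def ray(s,u,v,h):
    T=np.array(s['world_from_camera']);d=T[:3,:3]@np.array([(u-s['cx'])/s['fx'],(v-s['cy'])/s['fy'],1]);o=T[:3,3]
    return o+d*(h-o[2])/d[2]
E
python3 - <<'E'
from h import *
a=snap('top','t0.png');b=snap('side','s0.png')
cv2.imwrite('pics/both.png',cv2.resize(np.vstack([a['pixels'],b['pixels']]),(400,600))[:,:,::-1])
o=get_obs();print(o['time_s'],o['ee_pos'],o['eef_rot'],o['contact_force'])
E
```

```text
0.1 [ 0.2560707  -0.51438413  0.3018361 ] [[ 8.95230064e-01  4.45604066e-01 -3.85706619e-04]
 [ 4.45604082e-01 -8.95228713e-01  1.59780581e-03]
 [ 3.66693123e-04 -1.60227624e-03 -9.99998649e-01]] [-0.28344556 -0.2670481   0.15815852]
```

View pics/t0.png

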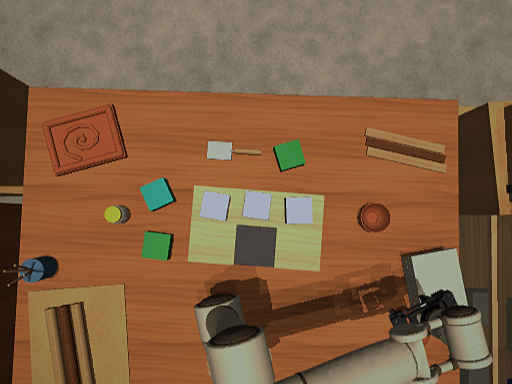

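View pics/s0.png

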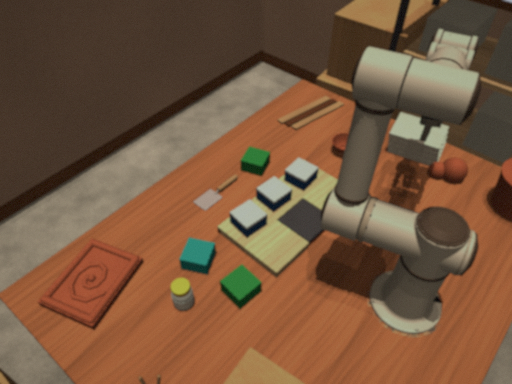

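The top view shows three tins at pixels (214,206), (257,205) and (298,210). The plate is at (255,245), with green and turquoise decoys to the left and one beyond the board. Next I'll measure them.

```bash
python3 - <<'E'
from h import *
s=snap('top');P=pts(s);im=cv2.cvtColor(s['pixels'],cv2.COLOR_RGB2HSV)
z=P[...,2]
def rep(name,m,h,n=300):
    m=m.astype(np.uint8)
    c,_=cv2.findContours(m,cv2.RETR_EXTERNAL,cv2.CHAIN_APPROX_NONE)
    for k in c:
        if cv2.contourArea(k)<n: continue
        w=np.array([ray(s,u,v,h)[:2] for u,v in k[:,0]],np.float32)
        mm=np.zeros_like(m);cv2.drawContours(mm,[k],-1,1,-1)
        print(name,[np.round(x,3) for x in cv2.minAreaRect(w)],'z',np.round(np.median(z[mm>0]),3))
roi=np.zeros(z.shape,bool);roi[180:275,185:328]=1
rep('tin',roi&(z>.07)&(z<.1),.085)
rep('plate',roi&(im[...,2]<90)&(z<.05),.03)
rep('board',roi&(z>.02)&(z<.1),.03)
rep('yel',(z>.06)&(z<.13)&(np.indices(z.shape)[1]<140)&(np.indices(z.shape)[1]>95)&(np.indices(z.shape)[0]<230)&(np.indices(z.shape)[0]>195),.095,50)
print([ray(s,u,v,h) for u,v,h in((374,217,.05),(207,150,0),(262,152,0),(289,155,.05))])
E
```

```text
tin [array([ 0.545, -0.193]), array([0.086, 0.093]), np.float64(1.397)] z 0.086
tin [array([ 0.559, -0.047]), array([0.09, 0.09]), np.float64(83.218)] z 0.086
tin [array([0.554, 0.098]), array([0.091, 0.091]), np.float64(81.329)] z 0.086
plate [array([ 0.414, -0.047]), array([0.143, 0.139]), np.float64(87.164)] z 0.03
board [array([ 0.478, -0.05 ]), array([0.47 , 0.272]), np.float64(86.991)] z 0.032
yel [array([0.516, 0.436]), array([0.058, 0.067]), np.float64(1.37)] z 0.094
[array([ 0.52500245, -0.46711083,  0.05      ]), array([0.75676475, 0.13644216, 0.        ]), array([ 0.7548385 , -0.06619649,  0.        ]), array([ 0.73870437, -0.16036915,  0.05      ])]
```

>>> arm_command(
  motion=[
    {"offset": [6,5,0],"twist": -6,"grip": 4},
    {"offset": [11,9,0],"twist": -12,"grip": 4},
    {"offset": [16,13,0],"twist": -18,"grip": 4},
    {"offset": [21,17,0],"twist": -23,"grip": 4},
    {"offset": [25,21,0],"twist": -28,"grip": 4},
  ],
)

```text
time_s: 0.78
ee_pos: [0.4972, -0.313, 0.3024]
eef_rot: [[1.0, -0.03, -0.0], [-0.03, -1.0, 0.0], [-0.0, -0.0, -1.0]]
contact_force: [1.0, -1.0, -0.5]
gripper_width: 0.0441
grip_force: 0.0
```

>>> arm_command(
  motion=[
    {"offset": [4,4,0],"twist": 0,"grip": 4},
    {"offset": [9,8,0],"twist": 0,"grip": 4},
    {"offset": [13,11.2,0],"twist": 0,"grip": 4},
    {"offset": [13,11.2,-5],"twist": 0,"grip": 4},
    {"offset": [13,11.2,-10],"twist": 0,"grip": 4},
  ],
)

```text
time_s: 1.4
ee_pos: [0.6265, -0.2017, 0.2016]
eef_rot: [[1.0, -0.025, 0.001], [-0.025, -1.0, -0.001], [0.001, 0.001, -1.0]]
contact_force: [0.1, -0.5, 0.4]
gripper_width: 0.0402
grip_force: 0.0
```

>>> arm_command(
  motion=[
    {"offset": [0,0,-4],"twist": 0,"grip": 4},
    {"offset": [0,0,-7],"twist": 0,"grip": 4},
    {"offset": [0,0,-7],"twist": 0,"grip": 4},
    {"offset": [0,0,-7],"twist": 0,"grip": 4},
  ],
)

```text
time_s: 1.9
ee_pos: [0.6265, -0.2029, 0.1342]
eef_rot: [[1.0, -0.027, 0.002], [-0.027, -1.0, -0.001], [0.002, 0.001, -1.0]]
contact_force: [0.5, -0.7, 0.3]
gripper_width: 0.04
grip_force: 0.0
```

>>> arm_command(
  motion=[
    {"offset": [-1,1,0],"twist": 0,"grip": 4},
    {"offset": [-2,1,0],"twist": 0,"grip": 4},
    {"offset": [-2.7,1,0],"twist": 0,"grip": 4},
    {"offset": [-3.2,1,0],"twist": 0,"grip": 4},
    {"offset": [-3.7,1,0],"twist": 0,"grip": 4},
  ],
)

```text
time_s: 2.52
ee_pos: [0.5891, -0.1929, 0.1334]
eef_rot: [[1.0, -0.027, 0.002], [-0.027, -1.0, -0.001], [0.002, 0.001, -1.0]]
contact_force: [2.5, 0.1, 1.1]
gripper_width: 0.0399
grip_force: 0.8
```

>>> arm_command(
  motion=[
    {"offset": [-0.4,0,0],"twist": 0,"grip": 4},
    {"offset": [-0.8,0,0],"twist": 0,"grip": 4},
  ],
)

```text
time_s: 2.78
ee_pos: [0.5808, -0.1925, 0.1328]
eef_rot: [[1.0, -0.027, 0.0], [-0.027, -1.0, -0.0], [0.0, 0.0, -1.0]]
contact_force: [0.9, -0.6, 0.5]
gripper_width: 0.0403
grip_force: 0.8
```

The right tin moved with only 1–2.5 N, so it's light. Middle tin next.

>>> arm_command(
  motion=[
    {"offset": [3,0,0],"twist": 0,"grip": 4},
    {"offset": [6,2,0],"twist": 0,"grip": 4},
    {"offset": [6,7,0],"twist": -1,"grip": 4},
    {"offset": [6,12,0],"twist": -3,"grip": 4},
    {"offset": [6,14.6,0],"twist": -5,"grip": 4},
  ],
)

```text
time_s: 3.4
ee_pos: [0.6398, -0.0439, 0.1317]
eef_rot: [[0.994, -0.113, -0.003], [-0.113, -0.994, 0.001], [-0.003, -0.001, -1.0]]
contact_force: [0.3, -0.0, -0.2]
gripper_width: 0.0398
grip_force: 0.0
```

>>> arm_command(
  motion=[
    {"offset": [-1,0,0],"twist": 0,"grip": 4},
    {"offset": [-2,0,0],"twist": 0,"grip": 4},
    {"offset": [-2.5,0,0],"twist": 0,"grip": 4},
    {"offset": [-3,0,0],"twist": 0,"grip": 4},
    {"offset": [-3.5,0,0],"twist": 0,"grip": 4},
  ],
)

```text
time_s: 4.03
ee_pos: [0.6058, -0.0471, 0.1329]
eef_rot: [[0.993, -0.115, 0.001], [-0.115, -0.993, -0.0], [0.001, 0.0, -1.0]]
contact_force: [0.5, -0.0, -0.1]
gripper_width: 0.0398
grip_force: 0.4
```

>>> arm_command(
  motion=[
    {"offset": [-0.4,0,0],"twist": 0,"grip": 4},
    {"offset": [-0.8,0,0],"twist": 0,"grip": 4},
  ],
)

```text
time_s: 4.28
ee_pos: [0.5978, -0.0466, 0.1328]
eef_rot: [[0.993, -0.114, 0.0], [-0.114, -0.993, -0.0], [0.0, 0.0, -1.0]]
contact_force: [1.6, 0.3, -0.4]
gripper_width: 0.0401
grip_force: 0.5
```

Middle is light as well (1.6 N), so the left tin should be the heavy one.

>>> arm_command(
  motion=[
    {"offset": [2,0,0],"twist": 0,"grip": 4},
    {"offset": [4,2,0],"twist": 0,"grip": 4},
    {"offset": [4,7,0],"twist": -1,"grip": 4},
    {"offset": [4,12,0],"twist": -2,"grip": 4},
    {"offset": [4,14.5,0],"twist": -2,"grip": 4},
  ],
)

```text
time_s: 4.9
ee_pos: [0.6372, 0.101, 0.1325]
eef_rot: [[0.989, -0.146, -0.001], [-0.146, -0.989, 0.0], [-0.001, -0.0, -1.0]]
contact_force: [0.8, -0.4, -0.0]
gripper_width: 0.04
grip_force: 0.0
```

>>> arm_command(
  motion=[
    {"offset": [-1,0,0],"twist": 0,"grip": 4},
    {"offset": [-2,0,0],"twist": 0,"grip": 4},
    {"offset": [-2.5,0,0],"twist": 0,"grip": 4},
    {"offset": [-3,0,0],"twist": 0,"grip": 4},
    {"offset": [-3.5,0,0],"twist": 0,"grip": 4},
  ],
)

```text
time_s: 5.52
ee_pos: [0.6035, 0.0979, 0.1332]
eef_rot: [[0.989, -0.149, 0.003], [-0.149, -0.989, -0.0], [0.003, -0.0, -1.0]]
contact_force: [3.1, -0.4, -1.6]
gripper_width: 0.0401
grip_force: 1.9
```

>>> arm_command(
  motion=[
    {"offset": [-0.4,0,0],"twist": 0,"grip": 4},
    {"offset": [-0.8,0,0],"twist": 0,"grip": 4},
  ],
)

```text
time_s: 5.78
ee_pos: [0.5951, 0.0984, 0.1329]
eef_rot: [[0.989, -0.149, 0.001], [-0.149, -0.989, -0.0], [0.001, -0.0, -1.0]]
contact_force: [3.7, -0.3, -1.4]
gripper_width: 0.04
grip_force: 1.9
```

```bash
cat > m.py <<'E'
from h import *
import sys
s=snap('top',sys.argv[1]);P=pts(s);im=cv2.cvtColor(s['pixels'],cv2.COLOR_RGB2HSV);z=P[...,2]
roi=np.zeros(z.shape,bool);roi[180:275,185:328]=1
m=(roi&(z>.078)&(z<.093)&(im[...,2]>120)).astype(np.uint8)
for k in cv2.findContours(m,0,1)[0]:
    if cv2.contourArea(k)<50: continue
    w=np.array([ray(s,u,v,.085)[:2] for u,v in k[:,0]],np.float32)
    print([np.round(x,3) for x in cv2.minAreaRect(w)])
cv2.imwrite('pics/c_'+sys.argv[1],cv2.resize(s['pixels'][130:330,130:430],(750,500))[:,:,::-1])
o=get_obs();print(o['time_s'],o['ee_pos'],o['contact_force'])
E
python3 m.py t1.png
```

```text
[array([0.526, 0.114]), array([0.067, 0.056]), np.float64(82.841)]
[array([ 0.527, -0.191]), array([0.09 , 0.091]), np.float64(88.527)]
[array([ 0.543, -0.047]), array([0.09 , 0.091]), np.float64(83.263)]
5.825 [0.59458831 0.0984569  0.132858  ] [ 2.57215336 -1.31197033 -0.17948239]
```

View pics/c_t1.png

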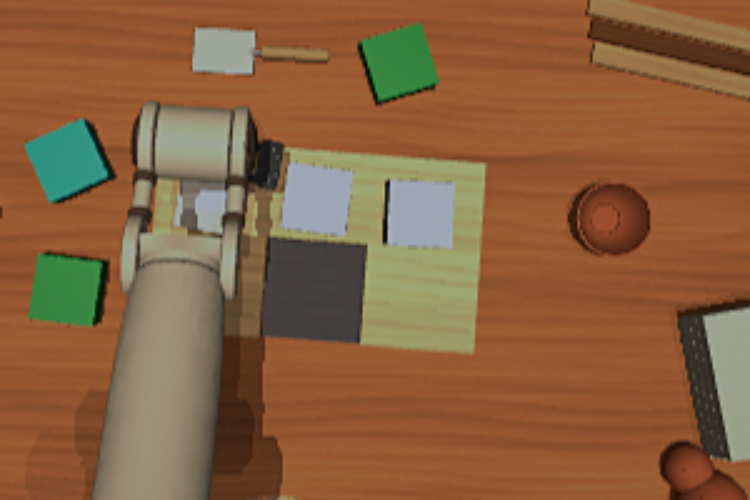

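The left tin takes 3–4 N against about 1 N for the others. It's the heavy one, so I'll push it towards the robot, turning gradually to the board's yaw.

>>> arm_command(
  motion=[
    {"offset": [-0.7,0,0],"twist": 1,"grip": 4},
    {"offset": [-1.4,0,0],"twist": 2,"grip": 4},
    {"offset": [-2.1,0,0],"twist": 3,"grip": 4},
    {"offset": [-2.8,0,0],"twist": 4,"grip": 4},
    {"offset": [-3.5,0,0],"twist": 5,"grip": 4},
  ],
)

```text
time_s: 6.45
ee_pos: [0.5597, 0.0985, 0.133]
eef_rot: [[0.998, -0.061, 0.001], [-0.061, -0.998, 0.0], [0.001, -0.0, -1.0]]
contact_force: [4.8, 1.1, 0.3]
gripper_width: 0.0402
grip_force: 2.5
```

>>> arm_command(
  motion=[
    {"offset": [-0.7,0,0],"twist": 0.5,"grip": 4},
    {"offset": [-1.4,0,0],"twist": 0.5,"grip": 4},
    {"offset": [-2.1,0,0],"twist": 0.5,"grip": 4},
    {"offset": [-2.8,0,0],"twist": 0.5,"grip": 4},
    {"offset": [-3.5,0,0],"twist": 0.5,"grip": 4},
  ],
)

```text
time_s: 7.08
ee_pos: [0.5247, 0.0983, 0.1331]
eef_rot: [[0.999, -0.052, 0.001], [-0.052, -0.999, -0.0], [0.001, 0.0, -1.0]]
contact_force: [4.7, 0.2, 0.9]
gripper_width: 0.0401
grip_force: 2.5
```

>>> arm_command(
  motion=[
    {"offset": [-0.7,0,0],"twist": 0,"grip": 4},
    {"offset": [-1.4,0,0],"twist": 0,"grip": 4},
    {"offset": [-2.1,0,0],"twist": 0,"grip": 4},
    {"offset": [-2.8,0,0],"twist": 0,"grip": 4},
    {"offset": [-3.5,0,0],"twist": 0,"grip": 4},
  ],
)

```text
time_s: 7.7
ee_pos: [0.4898, 0.0983, 0.133]
eef_rot: [[0.999, -0.052, 0.001], [-0.052, -0.999, -0.0], [0.001, 0.0, -1.0]]
contact_force: [4.6, -0.0, 0.7]
gripper_width: 0.0401
grip_force: 2.5
```

>>> arm_command(
  motion=[
    {"offset": [-0.7,0,0],"twist": 0,"grip": 4},
    {"offset": [-1.2,0,0],"twist": 0,"grip": 4},
    {"offset": [-1.2,0,0],"twist": 0,"grip": 4},
    {"offset": [1.5,0,0],"twist": 0,"grip": 4},
    {"offset": [1.5,0,6],"twist": 0,"grip": 4},
  ],
)

```text
time_s: 8.32
ee_pos: [0.5005, 0.0985, 0.1857]
eef_rot: [[0.998, -0.053, -0.02], [-0.053, -0.999, 0.001], [-0.02, 0.0, -1.0]]
contact_force: [0.8, -0.9, 0.7]
gripper_width: 0.0399
grip_force: 0.0
```

>>> arm_command(
  motion=[
    {"offset": [0,3,4],"twist": 10,"grip": 4},
    {"offset": [-2,7,5],"twist": 20,"grip": 4},
    {"offset": [-4,10,5],"twist": 30,"grip": 4},
    {"offset": [-6,10,5],"twist": 40,"grip": 4},
    {"offset": [-8,10,5],"twist": 50,"grip": 4},
  ],
)

```text
time_s: 8.95
ee_pos: [0.4225, 0.1986, 0.2413]
eef_rot: [[0.677, 0.736, -0.005], [0.736, -0.677, -0.001], [-0.004, -0.003, -1.0]]
contact_force: [-0.2, 0.1, -0.0]
gripper_width: 0.0398
grip_force: 0.0
```

>>> arm_command(
  motion=[
    {"offset": [0,0,0],"twist": 10,"grip": 4},
    {"offset": [0,0,0],"twist": 20,"grip": 4},
    {"offset": [0,0,0],"twist": 30,"grip": 4},
    {"offset": [0,0,0],"twist": 40,"grip": 4},
    {"offset": [0,0,0],"twist": 40,"grip": 4},
  ],
)

```text
time_s: 9.57
ee_pos: [0.4236, 0.1983, 0.2415]
eef_rot: [[0.055, 0.998, -0.004], [0.999, -0.055, -0.001], [-0.001, -0.004, -1.0]]
contact_force: [-0.8, -0.3, 0.4]
gripper_width: 0.0403
grip_force: 0.0
```

```bash
python3 m.py t2.png
```

```text
[array([0.424, 0.093]), array([0.088, 0.091]), np.float64(87.137)]
[array([ 0.527, -0.191]), array([0.09 , 0.091]), np.float64(88.663)]
[array([ 0.543, -0.047]), array([0.09 , 0.091]), np.float64(83.263)]
9.625 [0.42384727 0.19835334 0.24175318] [-0.37435495  0.7381684  -0.67762414]
```

View pics/c_t2.png

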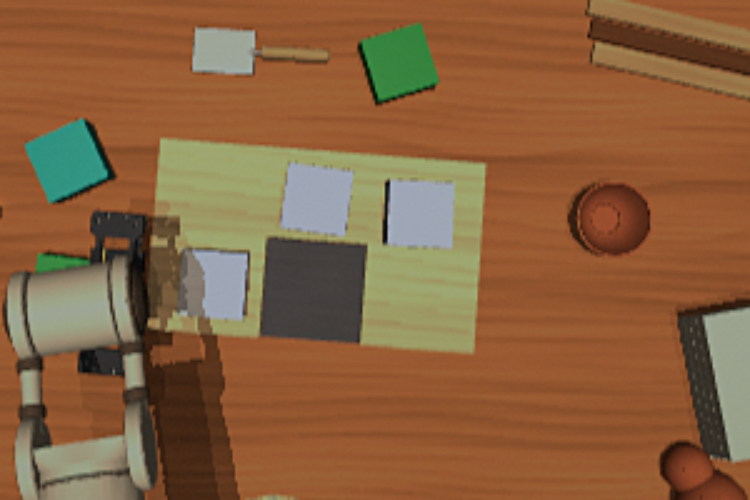

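>>> arm_command(
  motion=[
    {"offset": [0,-0.5,-5],"twist": 0,"grip": 4},
    {"offset": [0,-0.5,-9],"twist": 0,"grip": 4},
    {"offset": [0,-1,-10.8],"twist": 0,"grip": 4},
    {"offset": [0,-2.5,-10.8],"twist": 0,"grip": 4},
    {"offset": [0,-4,-10.8],"twist": 0,"grip": 4},
  ],
)

```text
time_s: 10.25
ee_pos: [0.4253, 0.1576, 0.1355]
eef_rot: [[0.054, 0.999, 0.001], [0.999, -0.054, -0.0], [-0.0, 0.001, -1.0]]
contact_force: [0.4, -0.1, -1.3]
gripper_width: 0.0404
grip_force: 0.0
```

>>> arm_command(
  motion=[
    {"offset": [0,-0.7,0],"twist": 0,"grip": 4},
    {"offset": [-0.1,-1.4,0],"twist": 0,"grip": 4},
    {"offset": [-0.1,-2.1,0],"twist": 0,"grip": 4},
    {"offset": [-0.2,-2.8,0],"twist": 0,"grip": 4},
    {"offset": [-0.2,-3.5,0],"twist": 0,"grip": 4},
  ],
)

```text
time_s: 10.88
ee_pos: [0.4236, 0.1242, 0.1358]
eef_rot: [[0.054, 0.999, 0.002], [0.999, -0.054, 0.003], [0.003, 0.002, -1.0]]
contact_force: [-0.0, 6.9, 3.1]
gripper_width: 0.0399
grip_force: 3.2
```

>>> arm_command(
  motion=[
    {"offset": [0,-0.7,0],"twist": 0,"grip": 4},
    {"offset": [-0.1,-1.4,0],"twist": 0,"grip": 4},
    {"offset": [-0.1,-2.1,0],"twist": 0,"grip": 4},
    {"offset": [-0.2,-2.8,0],"twist": 0,"grip": 4},
    {"offset": [-0.3,-3.5,0],"twist": 0,"grip": 4},
  ],
)

```text
time_s: 11.5
ee_pos: [0.4207, 0.089, 0.1358]
eef_rot: [[0.054, 0.999, 0.003], [0.999, -0.054, 0.002], [0.002, 0.003, -1.0]]
contact_force: [0.8, 6.6, 3.1]
gripper_width: 0.0401
grip_force: 3.1
```

>>> arm_command(
  motion=[
    {"offset": [0,-0.7,0],"twist": 0,"grip": 4},
    {"offset": [-0.1,-1.4,0],"twist": 0,"grip": 4},
    {"offset": [-0.1,-2.1,0],"twist": 0,"grip": 4},
    {"offset": [-0.2,-2.8,0],"twist": 0,"grip": 4},
    {"offset": [-0.3,-3.5,0],"twist": 0,"grip": 4},
  ],
)

```text
time_s: 12.12
ee_pos: [0.4177, 0.054, 0.1358]
eef_rot: [[0.054, 0.999, 0.003], [0.999, -0.054, 0.002], [0.002, 0.003, -1.0]]
contact_force: [1.6, 6.3, 3.1]
gripper_width: 0.0396
grip_force: 3.3
```

>>> arm_command(
  motion=[
    {"offset": [0,-0.8,0],"twist": 0,"grip": 4},
    {"offset": [-0.1,-1.6,0],"twist": 0,"grip": 4},
    {"offset": [-0.2,-2.4,0],"twist": 0,"grip": 4},
    {"offset": [-0.3,-3.2,0],"twist": 0,"grip": 4},
    {"offset": [-0.3,-4.0,0],"twist": 0,"grip": 4},
  ],
)

```text
time_s: 12.75
ee_pos: [0.4145, 0.0141, 0.1358]
eef_rot: [[0.054, 0.999, 0.002], [0.999, -0.054, 0.003], [0.003, 0.002, -1.0]]
contact_force: [0.3, 8.4, 5.6]
gripper_width: 0.0399
grip_force: 3.9
```

>>> arm_command(
  motion=[
    {"offset": [0,0,0],"twist": 0,"grip": 4},
    {"offset": [0,3,0],"twist": 0,"grip": 4},
    {"offset": [0,9,0],"twist": 0,"grip": 4},
    {"offset": [0,15,1],"twist": 0,"grip": 4},
    {"offset": [0,17,2],"twist": 0,"grip": 4},
  ],
)

```text
time_s: 13.38
ee_pos: [0.4131, 0.1859, 0.1549]
eef_rot: [[0.049, 0.999, -0.0], [0.999, -0.049, -0.0], [-0.0, -0.0, -1.0]]
contact_force: [0.9, -0.4, -0.7]
gripper_width: 0.0402
grip_force: 0.0
```

```bash
python3 m.py t3.png
```

```text
[array([ 0.412, -0.041]), array([0.09, 0.09]), np.float64(87.133)]
[array([ 0.527, -0.191]), array([0.09 , 0.091]), np.float64(88.527)]
[array([ 0.543, -0.047]), array([0.09 , 0.091]), np.float64(83.266)]
13.425 [0.41406154 0.18680321 0.15632054] [0.1187244  1.13046021 1.10947782]
```

View pics/c_t3.png

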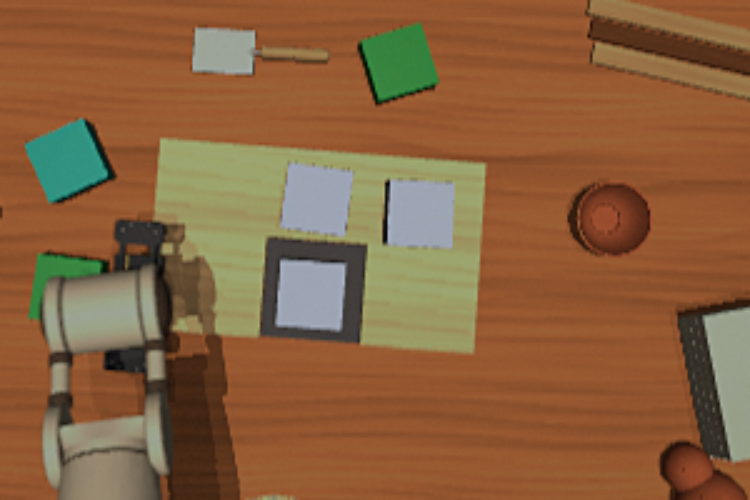

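The tin sits about 6 mm left of the plate's centre, at (0.412, -0.041) against (0.414, -0.047). One small push should fix that.

>>> arm_command(
  motion=[
    {"offset": [0,-5,-1],"twist": 0,"grip": 4},
    {"offset": [0,-10,-2],"twist": 0,"grip": 4},
    {"offset": [0,-14,-2],"twist": 0,"grip": 4},
    {"offset": [0,-15.5,-2],"twist": 0,"grip": 4},
    {"offset": [0,-16.3,-2],"twist": 0,"grip": 4},
  ],
)

```text
time_s: 14.05
ee_pos: [0.4138, 0.0199, 0.1347]
eef_rot: [[0.054, 0.999, 0.0], [0.999, -0.054, 0.0], [0.0, 0.0, -1.0]]
contact_force: [-0.1, -0.6, 0.5]
gripper_width: 0.0402
grip_force: 0.0
```

>>> arm_command(
  motion=[
    {"offset": [0,-0.4,0],"twist": 0,"grip": 4},
    {"offset": [0,-0.8,0],"twist": 0,"grip": 4},
    {"offset": [0,-1.2,0],"twist": 0,"grip": 4},
    {"offset": [0,-1.2,0],"twist": 0,"grip": 4},
  ],
)

```text
time_s: 14.55
ee_pos: [0.4138, 0.0093, 0.1347]
eef_rot: [[0.053, 0.999, -0.0], [0.999, -0.053, 0.001], [0.001, -0.0, -1.0]]
contact_force: [0.2, 4.7, 0.8]
gripper_width: 0.0401
grip_force: 2.2
```

>>> arm_command(
  motion=[
    {"offset": [0,1.5,0],"twist": 0,"grip": 4},
    {"offset": [0,6,0],"twist": 0,"grip": 4},
    {"offset": [0,12,3],"twist": 0,"grip": 4},
    {"offset": [0,17,7],"twist": 0,"grip": 4},
    {"offset": [0,17,11],"twist": 0,"grip": 4},
  ],
)

```text
time_s: 15.18
ee_pos: [0.4126, 0.1817, 0.2455]
eef_rot: [[0.048, 0.999, -0.001], [0.999, -0.048, -0.0], [-0.0, -0.001, -1.0]]
contact_force: [1.3, 0.6, 0.3]
gripper_width: 0.0402
grip_force: 0.0
```

```bash
python3 m.py t4.png
```

```text
[array([ 0.412, -0.046]), array([0.09, 0.09]), np.float64(86.806)]
[array([ 0.527, -0.191]), array([0.09 , 0.091]), np.float64(88.527)]
[array([ 0.543, -0.047]), array([0.09 , 0.091]), np.float64(83.263)]
15.225 [0.41578273 0.18165226 0.25193578] [3.09458368 0.33074162 3.99520613]
```

View pics/c_t4.png

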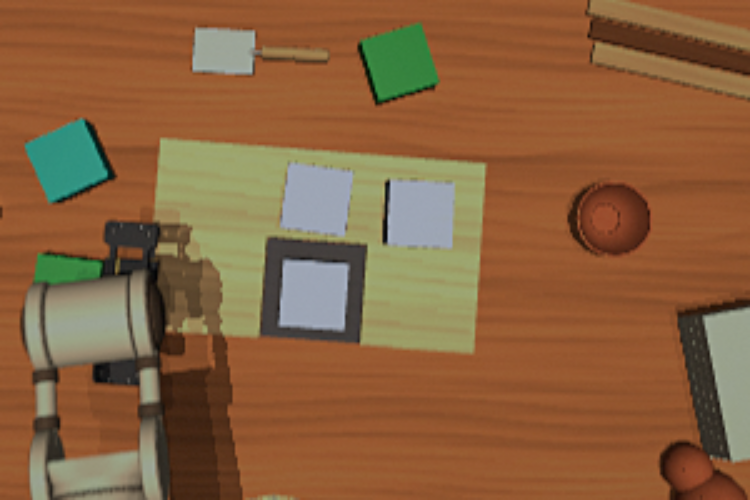

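The picture shows the heavy tin centred on the plate to within about 2 mm. The light tins are less than 2 cm from where they started, everything else looks in place, and the arm is clear.

```bash
python3 -c "
from plant import *
print(sign_off())"
```

```text
the job is handed in; nothing more can be done
None
```

The heavy tin was the left one. It now stands about 2 mm from the plate's centre with the gripper clear, both light tins are within 2 cm of where they stood, nothing else was touched, and the job is handed in at about 15 s.

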